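Close three jars with their plugs and caps

ROBOT

A 6-joint arm with a two-finger parallel gripper is mounted at the origin on the work surface; the furniture and walls round the work are solid. World frame = base frame: x ahead of the robot, y to its left, z up, the work surface at z = 0. Lengths are in m, angles in degrees, forces in N, time in s.
With the tool pointing down it reaches from about 0.35 to 0.875 m from the base axis. Payload 4.2 kg.
Tool frame: the origin (TCP) lies on the front face of the gripper's body, between the roots of the fingers; the fingertips stand 70 mm ahead of it and the grasp point (between the pads) lies 51 mm ahead of it (r.nose_length is the distance from the TCP to the fingertips, in m); z points along the fingers, y is the direction in which the jaws open and shut (so a half turn about z gives the same grasp; the last joint's range is limited). The gripper opens to 87 mm and grips with 3 to 60 N. Pads are 19 mm wide; open, the fingers measure 117 mm over their backs; the gripper's body (75 mm by 190 mm) begins 51 mm behind the grasp point.
Start: joints at [82.254, 22.042, 0.453, 0, -68.411, -14.817], TCP at [0.24, 0.577, 0.292] pointing down, gripper open.
Joint ranges: [-179.83, 179.83], [-69.29, 118.12], [-61.27, 80.66], [-181.25, 117.63], [-171.15, -9.14], [-177.46, 177.46]. Speed limits (degrees/s): [159.86, 159.86, 180, 180, 180, 180].

INTERFACE

Orientations are given as a 3x3 rotation matrix whose columns are the frame's x, y, z axes.
In Python, from station import telemetry, capture, order, r gives the robot as it stands.
- The arm moves only by the tool drive_tool, never from a script. Its argument "series" is a list of rows, each a list of 4 numbers: the shift along the tool's x, y, z as a fraction of full scale, then the turn about the tool's z as a fraction of full scale. In form: [[dx, dy, dz, turn], ...]. A call has 1 to 10 rows; each row is the pose to reach, as a shift and turn from the pose commanded when the call began, along the tool's axes at that moment; what a row does not reach only later rows make up. Full scale, the value 1, is 0.12 m for a shift and 2 rad for a turn. A row lasts 1/8 s, in which the tool goes at most 62.5 mm and 10.7 degrees, less where a joint would pass 70% of its speed; a pose out of reach is approached as far as the arm can. A call with a number of a shift or a turn outside -1 to 1 is refused whole. A call with a gripper value outside its range is refused whole. "fingers" is the finger opening in mm, from 0 to 87, set as the call begins (left out, the last holds). The fingers move at their own pace and stop on an object; the grip force is fixed at half the most. Time passes only in rows, so rows that repeat a pose let the fingers close. It gives the time, the measured TCP pose, the force and the opening at its end, in the units of the state.
- telemetry.sense(): the state, without advancing time (a new reading comes with each control period).
- capture(name): name is "scene" or "top"; returns a dict with "color" (384x512x3 uint8, blue, green, red), "fx", "fy", "cx", "cy" (pixels), "eye" and "attitude" of the camera in the world. Camera axes: x right, y up, looking along -z (the intrinsics and any distortion apply to the point x, -y, -z); pixel columns grow to the right and rows downward; lengths in m; the calibration is good to about 2 mm. A picture is of the moment at which its call begins. There is no depth.
- order.finish_job(): hands the job in, once; it reports no verdict.
The state is a dict: "time_s": time; "joints": joint angles; "joint_velocities": joint speeds; "effort": joint torques, N m; "tcp_pos": TCP position; "ee_rot": TCP orientation; "wrist_force": force on the tool from outside, world axes, zero at the start; "moment": the same for the moment, N m; "gripper_width": opening from 0.0 (shut) to 1.0 (fully open).
Only numpy, scipy, OpenCV 4.12 (cv2) and the standard library are available. Lean on these libraries where they do the work, as an engineer would, in place of code of your own. Each camera call takes 0.05 s, during which the arm holds its last target. There are 200 camera calls.

TASK

Close the three empty amber jars for dispatch: seat the white sealing plug that fits in the mouth of the large jar and of the middle jar (the small jar already has its plug), then set on each of the three jars the black cap of its size, fully down onto the shoulder over the plug. Leave all jars standing upright on the table, knock none over, and leave the tape roll and the marker pen where they are.

Things in the scene. Friction and masses are not known exactly. Their poses are not given: they have to be found in the camera images.
- jar_large: large amber glass jar, loose, empty, upright: body 72 mm across up to a flat shoulder 50 mm above the table; threaded neck 52 mm across, 12 mm tall, rim 62 mm above the table; open mouth 44 mm across. Origin: centre of its underside, on the table; z up along its axis
- jar_middle: middle amber glass jar, loose, empty, upright: body 59 mm across up to a flat shoulder 42 mm above the table; threaded neck 40 mm across, 12 mm tall, rim 54 mm above the table; open mouth 32 mm across. Origin: centre of its underside, on the table; z up along its axis
- jar_small: small amber glass jar, loose, empty, upright: body 46 mm across up to a flat shoulder 36 mm above the table; threaded neck 28 mm across, 12 mm tall, rim 48 mm above the table; its mouth is already closed by its white plug (part of the jar), which stands 12.5 mm above the rim. Origin: centre of its underside, on the table; z up along its axis
- cap_large_center (a point): large black ribbed cap, loose, lying open side down: 62 mm outside, 57 mm inside, 28.5 mm tall, hollow to 26 mm. It slips over the neck and plug of the large jar (no screwing) until its lower edge rests on the shoulder. The point: the cap's centre, 14.25 mm above its lower edge; z up along its axis
- cap_middle_center (a point): middle black ribbed cap, loose, lying open side down: 50 mm outside, 45 mm inside, 28.5 mm tall, hollow to 26 mm. It slips over the neck and plug of the middle jar (no screwing) until its lower edge rests on the shoulder. The point: the cap's centre, 14.25 mm above its lower edge; z up along its axis
- cap_small_center (a point): small black ribbed cap, loose, lying open side down: 38 mm outside, 33 mm inside, 28.5 mm tall, hollow to 26 mm. It slips over the neck and plug of the small jar (no screwing) until its lower edge rests on the shoulder. The point: the cap's centre, 14.25 mm above its lower edge; z up along its axis
- plug_large_bar (a point): large white plug, loose: tapered spigot 41 mm across, 7 mm deep (fits the large jar's mouth at any yaw); flange 48 mm across, 2.5 mm thick, to rest on the rim; on top a grip bar 26 mm long, 10 thick, 10 high, to pinch across its thickness with the fingertips above the flange. The point: centre of the bar, 14.5 mm above the plug's foot, 5 above the flange; x along the bar, z up
- plug_middle_bar (a point): middle white plug, loose: tapered spigot 29 mm across, 7 mm deep (fits the middle jar's mouth at any yaw); flange 36 mm across, 2.5 mm thick, to rest on the rim; on top a grip bar 24 mm long, 10 thick, 10 high, to pinch across its thickness with the fingertips above the flange. The point: centre of the bar, 14.5 mm above the plug's foot, 5 above the flange; x along the bar, z up
- tape: bystander: roll of packing tape lying flat, 105 mm across, 48 mm tall; origin at the centre of its underside
- marker: bystander: blue and white marker pen, 131 mm long, 15 mm thick, lying on the table; origin in its middle at table height, y along its length
Not all that is in view belongs to the job. Leave any green or yellow look-alike of the part that bears plug_large_bar alone.

How it is judged (in metres and radians):
At the end, for the whole second after the job is handed in: Both plugs seated in their own jars' mouths and all three caps on their own jars' shoulders: each within 3 mm of its seated height, 8 mm of the jar's axis and 0.12 rad of vertical. The jars stand upright on the table (0.1 rad); the five parts and the jars are at rest (angle between each of jar_large, jar_middle, jar_small's own z axis and vertical below 0.1 rad and height (world z) of each of jar_large, jar_middle, jar_small below 0.006 m and linear speed of each of jar_large, cap_large, plug_large, jar_middle, cap_middle, plug_middle, jar_small, cap_small below 0.02 m/s and horizontal distance between each of cap_large_center, plug_large_bar and jar_large below 0.008 m and z of cap_large_center in the frame of jar_large between 0.06125 and 0.06725 m and angle between each of cap_large_center, plug_large_bar, cap_middle_center, plug_middle_bar, cap_small_center's own z axis and vertical below 0.12 rad and z of plug_large_bar in the frame of jar_large between 0.0665 and 0.0725 m and horizontal distance between each of cap_middle_center, plug_middle_bar and jar_middle below 0.008 m and z of cap_middle_center in the frame of jar_middle between 0.05325 and 0.05925 m and z of plug_middle_bar in the frame of jar_middle between 0.0585 and 0.0645 m and horizontal distance between cap_small_center and jar_small below 0.008 m and z of cap_small_center in the frame of jar_small between 0.04725 and 0.05325 m); the robot touches nothing.
It fails at once if the tape roll is shoved out of its place (more than 3 cm) (distance of tape from where it was at the start of the episode above 0.03 m).
It fails at once if the marker pen is shoved out of its place (more than 3 cm) (distance of marker from where it was at the start of the episode above 0.03 m).
It fails at once if the large jar is knocked over (angle between jar_large's own z axis and vertical above 0.6 rad).
It fails at once if the middle jar is knocked over (angle between jar_middle's own z axis and vertical above 0.6 rad).
It fails at once if the small jar is knocked over (angle between jar_small's own z axis and vertical above 0.6 rad).
It also fails if it takes over 112 s, if anything falls off the work surface, if the arm or the gripper's body presses on something with over 40 N, if the wrist force passes 120 N, or if a joint passes its speed limit or range.

## Working session

There is one attempt and no reset: what is moved stays moved. The work goes in short steps, Python scripts to look and compute and a tool call to move; the robot and the scene stay as the last step left them, time stands still between calls to the robot, and variables do not carry over. Pictures are saved under pics/ and viewed, about 12 in all and at most 16, crops included, and the job is handed in when it is done.

Besides the shell and the picture viewer there is one more tool, called after "Request:" as a command line: name --pt "numbers of a row" for each row, then --argument value for the rest. drive_tool: Moves the arm, as the interface text tells. Shift numbers are shares of 0.12 m and turn numbers shares of 2 rad, none past 1 either way. Its arguments: {"type":"object","properties":{"series":{"type":"array","items":{"type":"array","items":{"type":"number","minimum":-1,"maximum":1}}},"fingers":{"type":"number"}},"required":["series"]}

```bash
ls; mkdir -p pics
python3 - <<'E'
from station import telemetry,capture,order,r
import cv2,numpy as np
s=telemetry.sense();print({k:np.round(v,3).tolist() for k,v in s.items()})
for n in("scene","top"):
    c=capture(n);cv2.imwrite(f"pics/{n}0.png",c["color"]);print(n,{k:(np.round(v,4).tolist() if k!='color' else 0) for k,v in c.items() if not isinstance(v,str)})
E
```

```text
pics
{'time_s': 0.0, 'joints': [82.254, 22.091, 0.377, -0.029, -68.412, -14.816], 'joint_velocities': [-0.028, -0.049, -0.027, 0.045, 0.182, 0.132], 'effort': [-0.0, -39.066, 18.74, 4.22, 0.011, -0.0], 'tcp_pos': [0.24, 0.577, 0.291], 'ee_rot': [[0.923, -0.384, -0.001], [-0.384, -0.923, -0.002], [0.0, 0.002, -1.0]], 'wrist_force': [-0.278, 0.306, -0.115], 'moment': [0.001, 0.027, -0.054], 'gripper_width': 1.0}
scene {'color': 0, 'fx': 371.6583, 'fy': 371.6583, 'cx': 256.4245, 'cy': 190.1951, 'eye': [-0.1831, -0.5053, 0.7045], 'attitude': [[0.5915, 0.4747, -0.6518], [-0.8061, 0.3691, -0.4627], [0.0209, 0.799, 0.6009]]}
top {'color': 0, 'fx': 463.7746, 'fy': 463.7746, 'cx': 259.272, 'cy': 192.2343, 'eye': [0.3763, -0.0011, 1.1691], 'attitude': [[-0.0203, 0.9903, -0.1375], [-0.9996, -0.0226, -0.0153], [-0.0183, 0.1371, 0.9904]]}
```

View pics/scene0.png

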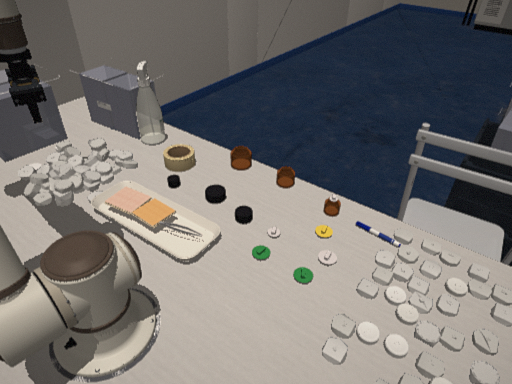

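View pics/top0.png

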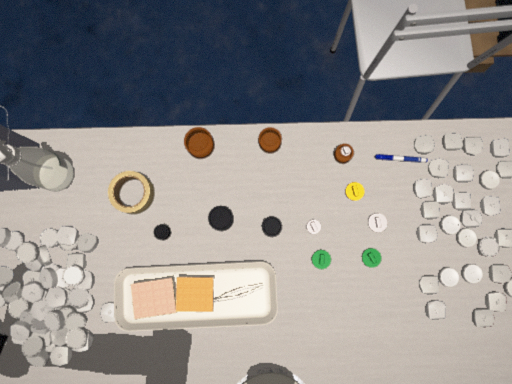

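The top view (up = +x, right = −y) shows:
- Jars: large (199,143), middle (270,140), small (344,152).
- Caps: large (221,218), middle (272,226), small (162,232).
- White plugs: middle (314,227), large (378,223).
- Bystanders: tape (130,192), marker (400,158). The green and yellow plugs are decoys.

Next I measure by masks in both views.

```bash
cat > h.py <<'E'
import cv2,numpy as np
from station import telemetry,capture,order,r
def ray(c,u,v):
    d=np.array([(u-c["cx"])/c["fx"],-(v-c["cy"])/c["fy"],-1.]);return np.array(c["eye"]),np.array(c["attitude"])@d
def onplane(c,u,v,z):
    e,d=ray(c,u,v);return (e+d*(z-e[2])/d[2])[:2]
def proj(c,p):
    q=np.array(c["attitude"]).T@(np.array(p)-np.array(c["eye"]));return c["cx"]+c["fx"]*q[0]/-q[2],c["cy"]-c["fy"]*q[1]/-q[2]
def amber(b):
    B,G,R=[b[...,i].astype(int) for i in range(3)];return ((R-B>35)&(R<190)&(R>1.5*G)).astype(np.uint8)
def black(b): return (b.max(2)<50).astype(np.uint8)
def white(b):
    return ((b.min(2)>185)).astype(np.uint8)
def blob(m,u,v,rad=28):
    w=np.zeros_like(m);cv2.circle(w,(int(u),int(v)),rad,1,-1)
    cs,_=cv2.findContours(m*w,cv2.RETR_EXTERNAL,cv2.CHAIN_APPROX_NONE)
    k=max(cs,key=cv2.contourArea);return k
E
python3 - <<'E'
from h import *
top=capture("top");sc=capture("scene")
J={"jl":((199,143),(241,158),.062,.072),"jm":((270,140),(286,177),.054,.059),"js":((344,152),(332,206),.048,.046)}
C={"cl":((221,218),(215,194),.062),"cm":((272,226),(243,214),.05),"cs":((162,232),(174,181),.038)}
for n,(t,s,h,w) in J.items():
    for c,p,nm in((top,t,"top"),(sc,s,"scene")):
        k=blob(amber(c["color"]),*p);x,y,bw,bh=cv2.boundingRect(k);print(n,nm,x,y,bw,bh,"ctr@h/2",onplane(c,x+bw/2-.5,y+bh/2-.5,h/2).round(4))
for n,(t,s,w) in C.items():
    for c,p,nm in((top,t,"top"),(sc,s,"scene")):
        k=blob(black(c["color"]),*p,rad=18);x,y,bw,bh=cv2.boundingRect(k);print(n,nm,x,y,bw,bh,"ctr@h/2",onplane(c,x+bw/2-.5,y+bh/2-.5,.01425).round(4))
ims=[cv2.resize(top["color"][v-16:v+16,u-20:u+20],None,fx=9,fy=9,interpolation=cv2.INTER_NEAREST) for u,v in((314,227),(378,223))]
i2=[cv2.resize(sc["color"][v-16:v+16,u-20:u+20],None,fx=9,fy=9,interpolation=cv2.INTER_NEAREST) for u,v in((274,232),(327,257))]
cv2.imwrite("pics/pl.png",np.vstack([np.hstack(ims),np.hstack(i2)]))
for n,z in(("tape",.024),):print(n,onplane(top,130,192,.048))
print("marker",onplane(top,377,157,.0075),onplane(top,427,159,.0075),"yellow",onplane(top,355,191,.01),"green",onplane(top,321,259,.01),onplane(top,372,258,.01),"tray",onplane(top,118,265,.02),onplane(top,277,265,.02))
E
```

```text
jl top 184 128 30 30 ctr@h/2 [0.6644 0.1671]
jl scene 231 146 21 24 ctr@h/2 [0.6646 0.1644]
jm top 259 128 22 24 ctr@h/2 [ 0.6687 -0.0121]
jm scene 277 166 18 21 ctr@h/2 [ 0.67   -0.0126]
js top 335 144 18 19 ctr@h/2 [ 0.63   -0.1972]
js scene 324 199 16 17 ctr@h/2 [ 0.6232 -0.2009]
cl top 209 207 23 23 ctr@h/2 [0.4739 0.1162]
cl scene 206 185 20 18 ctr@h/2 [0.4756 0.1145]
cm top 263 217 18 18 ctr@h/2 [ 0.4524 -0.012 ]
cm scene 235 206 17 18 ctr@h/2 [ 0.4496 -0.0117]
cs top 155 225 15 14 ctr@h/2 [0.4433 0.2614]
cs scene 168 175 12 13 ctr@h/2 [0.4432 0.2624]
tape [0.53975746 0.3333231 ]
marker [ 0.62117047 -0.28449118] [ 0.61293178 -0.41045759] yellow [ 0.5348316  -0.22402419] green [ 0.36738238 -0.13220197] [ 0.36728349 -0.25766119] tray [0.36293354 0.36808859] [ 0.35510881 -0.02310917]
```

View pics/pl.png

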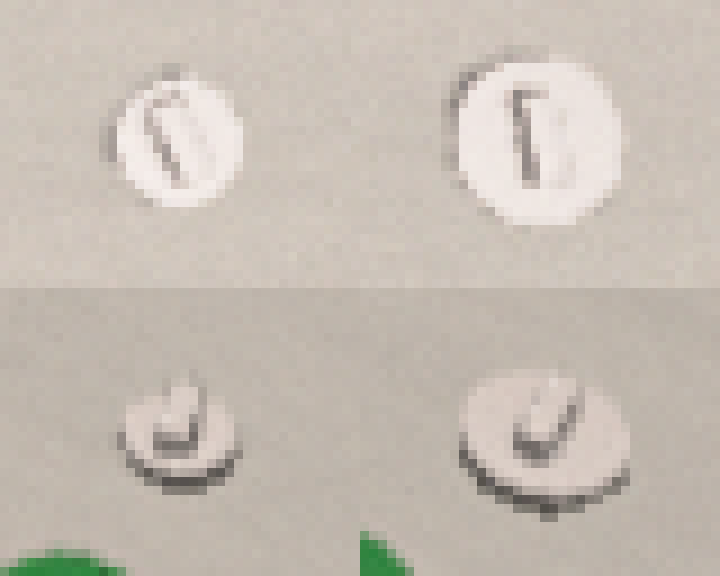

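The sizes check out: jars come out about 72/59/46 mm and caps about 62/50/38 mm. The small jar disagrees by 7 mm between views because its plug upsets the mask. I'll take exact centres by squeezing each part gently in two directions, so it ends up centred under the TCP. I start with the small cap at about (0.4435, 0.262).

Request:
drive_tool --pt "1 0.7 0 -0.197" --pt "1 0.7 0 -0.197" --pt "1 0.7 0 -0.197" --fingers 70

```text
time_s: 0.57
tcp_pos: [0.3194, 0.4508, 0.2924]
ee_rot: [[1.0, -0.0, -0.0], [-0.0, -1.0, -0.001], [-0.0, 0.001, -1.0]]
wrist_force: [0.6, 0.7, 0.1]
gripper_width: 0.823
```

Request:
drive_tool --pt "0.52 0.8 0.3 0" --pt "0.52 0.8 0.3 0"

```text
time_s: 0.82
tcp_pos: [0.3813, 0.3561, 0.2559]
ee_rot: [[1.0, 0.001, 0.0], [0.001, -1.0, 0.0], [0.0, -0.0, -1.0]]
wrist_force: [1.4, 0.4, 0.4]
gripper_width: 0.804
```

Request:
drive_tool --pt "0.52 0.8 0.7 0" --pt "0.52 0.8 0.7 0" --pt "0.52 0.8 0.7 0"

```text
time_s: 1.2
tcp_pos: [0.443, 0.2583, 0.1698]
ee_rot: [[1.0, -0.003, -0.004], [-0.004, -1.0, -0.004], [-0.004, 0.004, -1.0]]
wrist_force: [0.1, -0.0, -0.1]
gripper_width: 0.805
```

Request:
drive_tool --pt "0 -0.03 0.81 0" --pt "0 -0.03 0.81 0" --pt "0 -0.03 0.81 0"

```text
time_s: 1.58
tcp_pos: [0.443, 0.2654, 0.0738]
ee_rot: [[1.0, 0.001, -0.002], [0.001, -1.0, -0.003], [-0.002, 0.003, -1.0]]
wrist_force: [0.3, 0.5, 0.5]
gripper_width: 0.804
```

Request:
drive_tool --pt "0 0 0 0" --pt "0 0 0 0" --pt "0 0 0 0" --pt "0 0 0 0" --pt "0 0 0 0" --pt "0 0 0 0" --fingers 30

```text
time_s: 2.33
tcp_pos: [0.4434, 0.2653, 0.0755]
ee_rot: [[1.0, 0.0, 0.0], [0.0, -1.0, 0.0], [0.0, -0.0, -1.0]]
wrist_force: [-0.5, -0.6, 3.1]
gripper_width: 0.435
```

Request:
drive_tool --pt "0 0 0 0" --pt "0 0 0 0" --pt "0 0 0 0.785" --pt "0 0 0 0.785" --pt "0 0 0 0.785" --pt "0 0 0 0.785" --pt "0 0 0 0.785" --pt "0 0 0 0.785" --pt "0 0 0 0.785" --pt "0 0 0 0.785" --fingers 60

```text
time_s: 3.58
tcp_pos: [0.4431, 0.265, 0.0747]
ee_rot: [[0.065, -0.998, -0.0], [-0.998, -0.065, -0.0], [0.0, 0.0, -1.0]]
wrist_force: [0.3, 0.5, 0.5]
gripper_width: 0.691
```

```bash
python3 -c "
from h import *
c=capture('scene');cv2.imwrite('pics/a.png',cv2.resize(c['color'][120:260,100:280],None,fx=3,fy=3))
s=telemetry.sense();print(s['joints'],s['tcp_pos'],s['time_s'])"
```

```text
[ 4.89103368e+01  2.71868370e+01 -2.92844297e+01 -1.42881370e-02
 -3.35751723e+01 -4.54294890e+01] [0.44302457 0.26494504 0.07469044] 3.625
```

Request:
drive_tool --pt "0 0 -0.67 0.032" --pt "0 0 -0.67 0.032" --fingers 87

```text
time_s: 3.88
tcp_pos: [0.4444, 0.2663, 0.1582]
ee_rot: [[0.01, -1.0, 0.004], [-1.0, -0.01, 0.003], [-0.003, -0.004, -1.0]]
wrist_force: [0.3, -0.0, 0.1]
gripper_width: 0.84
```

Request:
drive_tool --pt "0.41 -0.92 0 0" --pt "0.41 -0.92 0 0"

```text
time_s: 4.12
tcp_pos: [0.5552, 0.2168, 0.1561]
ee_rot: [[0.012, -1.0, 0.001], [-1.0, -0.012, 0.001], [-0.001, -0.001, -1.0]]
wrist_force: [0.7, 0.4, -0.3]
gripper_width: 0.984
```

Request:
drive_tool --pt "0.41 -0.92 0 0" --pt "0.41 -0.92 0 0" --pt "0.41 -0.92 0 0"

```text
time_s: 4.5
tcp_pos: [0.6674, 0.1659, 0.1537]
ee_rot: [[0.005, -1.0, -0.0], [-1.0, -0.005, -0.0], [0.0, 0.0, -1.0]]
wrist_force: [-0.9, -0.3, 0.0]
gripper_width: 1.001
```

Request:
drive_tool --pt "0 0.01 0.61 0" --pt "0 0.01 0.61 0" --pt "0 0.01 0.61 0"

```text
time_s: 4.88
tcp_pos: [0.663, 0.1686, 0.0821]
ee_rot: [[0.009, -1.0, -0.001], [-1.0, -0.009, -0.001], [0.001, 0.001, -1.0]]
wrist_force: [-0.6, 0.1, 0.3]
gripper_width: 0.999
```

Request:
drive_tool --pt "0 0 0 0" --pt "0 0 0 0" --pt "0 0 0 0" --pt "0 0 0 0" --fingers 60

```text
time_s: 5.38
tcp_pos: [0.6644, 0.1689, 0.0844]
ee_rot: [[0.008, -1.0, 0.003], [-1.0, -0.008, 0.001], [-0.001, -0.003, -1.0]]
wrist_force: [-1.3, 1.5, 6.4]
gripper_width: 0.829
```

Request:
drive_tool --pt "0 0 0 0" --pt "0 0 0 0" --pt "0 0 0 -0.78" --pt "0 0 0 -0.78" --pt "0 0 0 -0.78" --pt "0 0 0 -0.78" --pt "0 0 0 -0.78" --pt "0 0 0 -0.78" --pt "0 0 0 -0.78" --pt "0 0 0 -0.78" --fingers 87

```text
time_s: 6.62
tcp_pos: [0.6631, 0.168, 0.0815]
ee_rot: [[0.998, -0.058, -0.001], [-0.058, -0.998, -0.001], [-0.001, 0.001, -1.0]]
wrist_force: [-0.2, 0.4, 0.3]
gripper_width: 0.998
```

Request:
drive_tool --pt "0 0 0 0" --pt "0 0 0 0" --pt "0 0 0 0" --pt "0 0 0 0" --fingers 60

```text
time_s: 7.12
tcp_pos: [0.6633, 0.168, 0.0819]
ee_rot: [[0.998, -0.065, -0.001], [-0.065, -0.998, -0.0], [-0.001, 0.0, -1.0]]
wrist_force: [-0.5, -1.6, -1.8]
gripper_width: 0.822
```

Request:
drive_tool --pt "0 0 0 0" --pt "0 0 0 0" --pt "0 0 -0.62 -0.032" --pt "0 0 -0.62 -0.032" --fingers 87

```text
time_s: 7.62
tcp_pos: [0.666, 0.1693, 0.1621]
ee_rot: [[1.0, 0.001, 0.009], [0.001, -1.0, 0.003], [0.009, -0.003, -1.0]]
wrist_force: [-0.4, 0.1, -0.8]
gripper_width: 0.996
```

Request:
drive_tool --pt "0.02 0.75 0 0" --pt "0.02 0.75 0 0"

```text
time_s: 7.88
tcp_pos: [0.6656, 0.0764, 0.1571]
ee_rot: [[1.0, -0.001, 0.0], [-0.001, -1.0, 0.0], [0.0, -0.0, -1.0]]
wrist_force: [-0.6, 0.2, 0.5]
gripper_width: 1.001
```

Request:
drive_tool --pt "0.02 0.75 0 0" --pt "0.02 0.75 0.62 0" --pt "0.02 0.75 0.62 0" --pt "0.02 0.75 0.62 0"

```text
time_s: 8.38
tcp_pos: [0.668, -0.0115, 0.0813]
ee_rot: [[1.0, 0.0, -0.002], [0.0, -1.0, -0.001], [-0.002, 0.001, -1.0]]
wrist_force: [0.2, -0.2, -0.3]
gripper_width: 0.998
```

Request:
drive_tool --pt "0 0 0 0" --pt "0 0 0 0" --pt "0 0 0 0" --pt "0 0 0 0" --pt "0 0 0 0" --pt "0 0 0 0" --fingers 50

```text
time_s: 9.12
tcp_pos: [0.6686, -0.0114, 0.0831]
ee_rot: [[1.0, 0.001, 0.001], [0.001, -1.0, 0.0], [0.001, -0.0, -1.0]]
wrist_force: [-1.5, 2.5, 5.6]
gripper_width: 0.661
```

Request:
drive_tool --pt "0 0 0 0" --pt "0 0 0 0" --pt "0 0 0 0.78" --pt "0 0 0 0.78" --pt "0 0 0 0.78" --pt "0 0 0 0.78" --pt "0 0 0 0.78" --pt "0 0 0 0.78" --pt "0 0 0 0.78" --pt "0 0 0 0.78" --fingers 80

```text
time_s: 10.38
tcp_pos: [0.6681, -0.012, 0.0816]
ee_rot: [[0.064, -0.998, -0.001], [-0.998, -0.064, -0.0], [0.0, 0.001, -1.0]]
wrist_force: [-0.1, 0.5, 0.8]
gripper_width: 0.916
```

Request:
drive_tool --pt "0 0 0 0" --pt "0 0 0 0" --pt "0 0 0 0" --pt "0 0 0 0" --pt "0 0 0 0" --pt "0 0 0 0" --fingers 50

```text
time_s: 11.12
tcp_pos: [0.6683, -0.0117, 0.0821]
ee_rot: [[0.071, -0.997, -0.0], [-0.997, -0.071, 0.0], [-0.0, 0.0, -1.0]]
wrist_force: [0.7, 0.2, -2.0]
gripper_width: 0.67
```

Request:
drive_tool --pt "0 0 0 0" --pt "0 0 0 0" --pt "0 0 -0.62 0.034" --pt "0 0 -0.62 0.034" --fingers 75

```text
time_s: 11.62
tcp_pos: [0.6708, -0.0114, 0.1619]
ee_rot: [[0.004, -1.0, 0.009], [-1.0, -0.004, 0.001], [-0.001, -0.009, -1.0]]
wrist_force: [0.5, -0.1, 0.6]
gripper_width: 0.856
```

Request:
drive_tool --pt "0.78 0.17 0 0" --pt "0.78 0.17 0 0"

```text
time_s: 11.88
tcp_pos: [0.6473, -0.1069, 0.1569]
ee_rot: [[0.003, -1.0, -0.0], [-1.0, -0.003, 0.0], [-0.0, 0.0, -1.0]]
wrist_force: [0.7, 0.0, 0.5]
gripper_width: 0.864
```

Request:
drive_tool --pt "0.78 0.17 0 0" --pt "0.78 0.17 0.62 0" --pt "0.78 0.17 0.62 0" --pt "0.78 0.17 0.62 0"

```text
time_s: 12.38
tcp_pos: [0.6275, -0.1991, 0.0809]
ee_rot: [[0.003, -1.0, -0.003], [-1.0, -0.003, 0.0], [-0.0, 0.003, -1.0]]
wrist_force: [0.6, -0.2, -0.0]
gripper_width: 0.86
```

Request:
drive_tool --pt "0 0 0 0" --pt "0 0 0 0" --pt "0 0 0 0" --pt "0 0 0 0" --pt "0 0 0 0" --pt "0 0 0 0" --fingers 38

```text
time_s: 13.12
tcp_pos: [0.6288, -0.1986, 0.0832]
ee_rot: [[0.004, -1.0, 0.002], [-1.0, -0.004, -0.0], [0.0, -0.002, -1.0]]
wrist_force: [-0.0, 4.2, 5.2]
gripper_width: 0.523
```

Request:
drive_tool --pt "0 0 0 0" --pt "0 0 0 0" --pt "0 0 0 -0.78" --pt "0 0 0 -0.78" --pt "0 0 0 -0.78" --pt "0 0 0 -0.78" --pt "0 0 0 -0.78" --pt "0 0 0 -0.78" --pt "0 0 0 -0.78" --pt "0 0 0 -0.78" --fingers 65

```text
time_s: 14.38
tcp_pos: [0.6274, -0.1994, 0.0814]
ee_rot: [[0.998, -0.062, -0.002], [-0.062, -0.998, 0.0], [-0.002, 0.0, -1.0]]
wrist_force: [-0.0, -0.9, 0.1]
gripper_width: 0.747
```

Request:
drive_tool --pt "0 0 0 0" --pt "0 0 0 0" --pt "0 0 0 0" --pt "0 0 0 0" --pt "0 0 0 0" --pt "0 0 0 0" --fingers 38

```text
time_s: 15.12
tcp_pos: [0.628, -0.199, 0.0821]
ee_rot: [[0.998, -0.068, -0.0], [-0.068, -0.998, 0.0], [-0.0, -0.0, -1.0]]
wrist_force: [-0.2, 0.3, -0.9]
gripper_width: 0.523
```

Run:
```python
from h import *
top=capture("top")
for n,u,v in(("pm",314,227),("pl",378,223)):
    g=top["color"];k=blob(white(g),u,v,13 if n=="pl" else 11);(x,y),rr=cv2.minEnclosingCircle(k);M=cv2.moments(k)
    print(n,rr*1.165/463.8*2*1e3,"mm",onplane(top,x,y,.0095).round(4),onplane(top,M['m10']/M['m00'],M['m01']/M['m00'],.0095).round(4))
cv2.imwrite("pics/t1.png",top["color"])
```

```text
pm 42.775913352028674 mm [ 0.4476 -0.1341] [ 0.4477 -0.1378]
pl 65.30882560677341 mm [ 0.4532 -0.2773] [ 0.4519 -0.2793]
```

Request:
drive_tool --pt "0 0 0 0" --pt "0 0 0 0" --pt "0 0 -0.62 -0.034" --pt "0 0 -0.62 -0.034" --fingers 70

```text
time_s: 15.68
tcp_pos: [0.6307, -0.1995, 0.1619]
ee_rot: [[1.0, 0.001, 0.01], [0.001, -1.0, -0.002], [0.01, 0.002, -1.0]]
wrist_force: [0.5, -0.4, 0.1]
gripper_width: 0.789
```

Run:
```python
from h import *
top=capture("top");sc=capture("scene")
print("pm",onplane(top,313.4,226.2,.0095),"pl",onplane(top,377.5,222.2,.0095))
# scene: flange ellipse centres from the crop (9x)
print("pm",onplane(sc,254+180/9-.5,216+(432-288)/9-.5,.0095),"pl",onplane(sc,307+(545-360)/9-.5,241+(433-288)/9-.5,.0095))
def yaw(a,b):
    p,q=onplane(top,*a,.014),onplane(top,*b,.014);return np.degrees(np.arctan2(*(p-q)[::-1]))
for n,u,v in(("pm",294,211),("pl",358,207)):
    g=cv2.cvtColor(top["color"],cv2.COLOR_BGR2GRAY)[v:v+32,u:u+40]
    m=np.zeros_like(g);cv2.circle(m,(20,15),5 if n=="pm" else 7,1,-1)
    ys,xs=np.nonzero((g<200)*m);d=cv2.fitLine(np.float32(np.c_[xs,ys]),cv2.DIST_L2,0,.01,.01).ravel();a=(u+d[2],v+d[3]);print(n,len(xs),yaw(a,(a[0]+d[0]*5,a[1]+d[1]*5)))
```

```text
pm [ 0.44868433 -0.11647059] pl [ 0.45520884 -0.27613457]
pm [ 0.44876207 -0.11725788] pl [ 0.45516634 -0.27654746]
pm 81 88.7672428378829
pl 19 3.2648830373239908
```

Request:
drive_tool --pt "-0.72 0.32 0 0" --pt "-0.72 0.32 0 0" --fingers 62

```text
time_s: 16.02
tcp_pos: [0.5383, -0.2376, 0.1547]
ee_rot: [[1.0, -0.001, -0.005], [-0.001, -1.0, 0.001], [-0.005, -0.001, -1.0]]
wrist_force: [1.0, -0.3, -0.8]
gripper_width: 0.727
```

Request:
drive_tool --pt "-0.72 0.32 0 0.716" --pt "-0.72 0.32 0 0.716" --pt "-0.72 0.32 0 0.716" --pt "-0.72 0.32 0 0.716" --pt "-0.72 0.32 0 0.716" --pt "-0.72 0.32 0 0.716" --pt "-0.72 0.32 0 0.716" --pt "-0.72 0.32 0.5 0.716" --pt "-0.72 0.32 0.5 0.716"

```text
time_s: 17.15
tcp_pos: [0.4513, -0.2747, 0.0918]
ee_rot: [[0.138, -0.99, -0.013], [-0.99, -0.138, 0.004], [-0.006, 0.012, -1.0]]
wrist_force: [-0.4, 0.1, 0.3]
gripper_width: 0.712
```

Request:
drive_tool --pt "0 0 0.19 0" --pt "0 0 0.19 0" --pt "0 0 0.19 0"

```text
time_s: 17.52
tcp_pos: [0.456, -0.2761, 0.0753]
ee_rot: [[0.14, -0.99, 0.002], [-0.99, -0.14, -0.001], [0.001, -0.002, -1.0]]
wrist_force: [-0.1, -0.1, 0.4]
gripper_width: 0.71
```

Request:
drive_tool --pt "0 0 0 0" --pt "0 0 0 0" --pt "0 0 0 0" --pt "0 0 0 0" --pt "0 0 0 0" --fingers 42

```text
time_s: 18.15
tcp_pos: [0.4556, -0.2759, 0.0745]
ee_rot: [[0.139, -0.99, 0.001], [-0.99, -0.139, -0.0], [0.0, -0.001, -1.0]]
wrist_force: [-0.6, 1.5, 4.5]
gripper_width: 0.51
```

Run:
```python
from h import *
s=capture("scene");cv2.imwrite("pics/s2.png",cv2.resize(s["color"][200:300,220:400],None,fx=4,fy=4))
print(telemetry.sense()["joints"])
```

```text
[-1.37373357e+01  2.82943551e+01 -2.70090605e+01  2.03418712e-02
 -3.46539477e+01  2.17075090e+01]
```

View pics/s2.png

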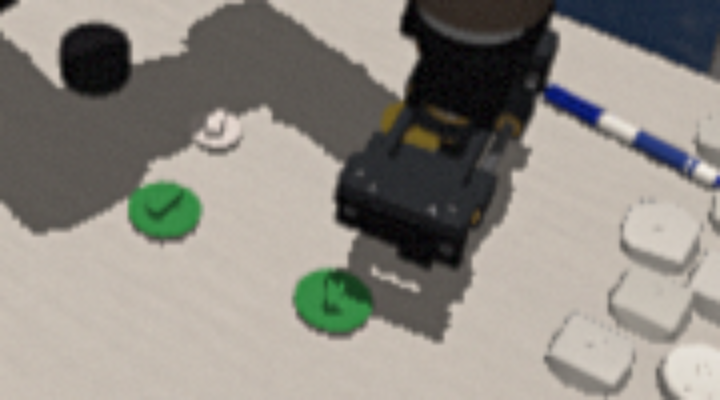

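Request:
drive_tool --pt "0 0 0 0" --pt "0 0 0 0" --pt "0 0 -0.6 0" --pt "0 0 -0.6 0" --pt "0 0 -0.6 0" --fingers 62

```text
time_s: 18.82
tcp_pos: [0.4554, -0.2758, 0.1463]
ee_rot: [[0.138, -0.99, 0.002], [-0.99, -0.138, -0.0], [0.0, -0.002, -1.0]]
wrist_force: [-0.0, 1.0, 0.0]
gripper_width: 0.711
```

Run:
```python
from h import *
s=capture("scene");t=capture("top")
cv2.imwrite("pics/s3.png",np.hstack([cv2.resize(s["color"][220:290,280:380],None,fx=4,fy=4),cv2.resize(t["color"][190:260,330:430],None,fx=4,fy=4)]))
```

```text
(no output)
```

View pics/s3.png

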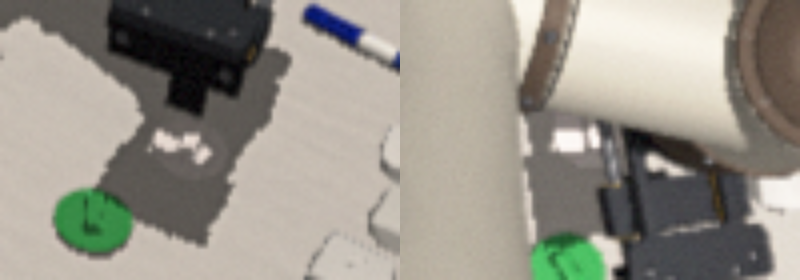

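The left crop is the scene view. The large plug lies flat in the gripper's shadow, centred near (327,257) in full-image pixels, which is unchanged. The right crop is mostly hidden by the arm. I turn across the bar and pinch.

Request:
drive_tool --pt "0 0 0.1 -0.785" --pt "0 0 0.1 -0.785" --pt "0 0 0.1 -0.785" --pt "0 0 0.1 -0.785" --pt "0 0 0.1 -0.785" --pt "0 0 0.1 -0.785" --pt "0 0 0.1 -0.785" --pt "0 0 0.3 -0.785" --pt "0 0 0.3 -0.785" --pt "0 0 0.3 -0.785" --fingers 34

```text
time_s: 20.18
tcp_pos: [0.4545, -0.2756, 0.1082]
ee_rot: [[0.991, 0.137, -0.003], [0.137, -0.991, 0.001], [-0.003, -0.001, -1.0]]
wrist_force: [-0.3, 0.1, 0.1]
gripper_width: 0.391
```

Request:
drive_tool --pt "0 0 0.23 0" --pt "0 0 0.23 0" --pt "0 0 0.23 0"

```text
time_s: 20.55
tcp_pos: [0.4551, -0.2758, 0.0823]
ee_rot: [[0.991, 0.137, -0.001], [0.137, -0.991, 0.0], [-0.001, -0.0, -1.0]]
wrist_force: [0.2, 1.1, 0.6]
gripper_width: 0.39
```

Request:
drive_tool --pt "0 0 0 0" --pt "0 0 0 0" --pt "0 0 0 0" --pt "0 0 0 0" --pt "0 0 0 0" --pt "0 0 0 0" --fingers 3

```text
time_s: 21.3
tcp_pos: [0.4553, -0.2759, 0.0825]
ee_rot: [[0.99, 0.138, 0.0], [0.138, -0.99, -0.0], [0.0, 0.0, -1.0]]
wrist_force: [-0.7, 1.0, 2.0]
gripper_width: 0.103
```

Request:
drive_tool --pt "0 0 -0.9 0" --pt "0 0 -0.9 0" --pt "0 0 -0.9 0"

```text
time_s: 21.68
tcp_pos: [0.4573, -0.2765, 0.1941]
ee_rot: [[0.99, 0.138, 0.009], [0.138, -0.99, -0.003], [0.008, 0.004, -1.0]]
wrist_force: [-0.1, -0.4, -0.8]
gripper_width: 0.111
```

Run:
```python
from h import *
s=capture("scene")
q=telemetry.sense();print(q["joints"],q["tcp_pos"],q["ee_rot"])
u,v=map(int,proj(s,[.456,-.276,.12]));print(u,v)
cv2.imwrite("pics/s4.png",cv2.resize(s["color"][v-60:v+60,u-70:u+70],None,fx=4,fy=4))
```

```text
[-1.37421240e+01  1.86921107e+01 -2.06063495e+01 -2.15182683e-02
 -5.04735170e+01  1.11659813e+02] [ 0.45586138 -0.27592065  0.19174618] [[ 9.90492313e-01  1.37511804e-01  3.93466560e-03]
 [ 1.37515426e-01 -9.90499403e-01 -6.64012209e-04]
 [ 3.80597441e-03  1.19877621e-03 -9.99992039e-01]]
333 223
```

View pics/s4.png

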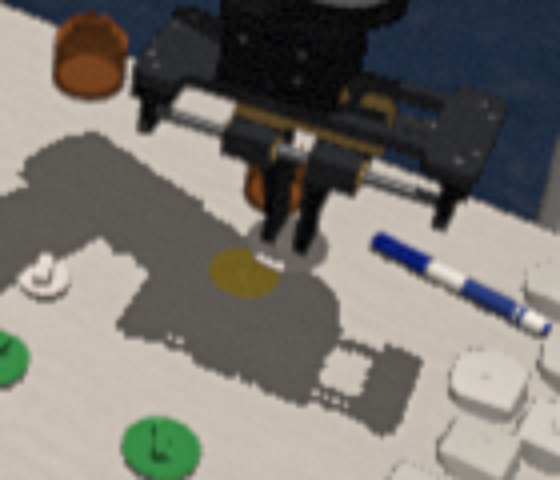

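The scene crop shows the large plug held level between the fingertips (290,245) and clear of the table. I carry it to the large jar.

Request:
drive_tool --pt "0 0 0 0.069" --pt "0 0 0 0.069"

```text
time_s: 21.98
tcp_pos: [0.4545, -0.2756, 0.1887]
ee_rot: [[1.0, 0.001, -0.003], [0.001, -1.0, 0.001], [-0.003, -0.001, -1.0]]
wrist_force: [-0.6, 0.5, -0.2]
gripper_width: 0.112
```

Request:
drive_tool --pt "0.433 -0.925 0 0" --pt "0.433 -0.925 0 0"

```text
time_s: 22.22
tcp_pos: [0.5072, -0.1641, 0.1891]
ee_rot: [[1.0, 0.001, -0.002], [0.001, -1.0, 0.0], [-0.002, -0.0, -1.0]]
wrist_force: [1.5, 0.2, 0.1]
gripper_width: 0.107
```

Request:
drive_tool --pt "0.433 -0.925 0 0" --pt "0.433 -0.925 0 0"

```text
time_s: 22.48
tcp_pos: [0.5594, -0.052, 0.1891]
ee_rot: [[1.0, 0.003, -0.002], [0.003, -1.0, -0.0], [-0.002, 0.0, -1.0]]
wrist_force: [1.6, -1.2, -0.2]
gripper_width: 0.107
```

Request:
drive_tool --pt "0.433 -0.925 0 0" --pt "0.433 -0.925 0 0"

```text
time_s: 22.72
tcp_pos: [0.6113, 0.0591, 0.1889]
ee_rot: [[1.0, 0.003, -0.002], [0.003, -1.0, -0.001], [-0.002, 0.001, -1.0]]
wrist_force: [1.0, -0.5, -0.5]
gripper_width: 0.107
```

Request:
drive_tool --pt "0.433 -0.925 0 0" --pt "0.433 -0.925 0 0" --pt "0.433 -0.925 0 0" --pt "0.433 -0.925 0 0" --pt "0.433 -0.925 0 0"

```text
time_s: 23.35
tcp_pos: [0.6625, 0.1668, 0.1898]
ee_rot: [[1.0, -0.0, -0.001], [-0.0, -1.0, -0.001], [-0.001, 0.001, -1.0]]
wrist_force: [0.7, -0.6, -0.6]
gripper_width: 0.106
```

Request:
drive_tool --pt "0.006 -0.01 0.2 0" --pt "0.006 -0.01 0.34 0" --pt "0.006 -0.01 0.34 0" --pt "0.006 -0.01 0.38 0" --pt "0.006 -0.01 0.4 0" --pt "0.006 -0.01 0.42 0" --pt "0.006 -0.01 0.44 0" --pt "0.006 -0.01 0.44 0"

```text
time_s: 24.35
tcp_pos: [0.6639, 0.1694, 0.1376]
ee_rot: [[1.0, 0.0, 0.0], [0.0, -1.0, -0.0], [0.0, 0.0, -1.0]]
wrist_force: [-0.1, -0.5, -0.9]
gripper_width: 0.105
```

Run:
```python
from h import *
s=capture("scene")
print(telemetry.sense()["wrist_force"],telemetry.sense()["tcp_pos"])
u,v=map(int,proj(s,[.663,.168,.06]));print(u,v)
cv2.imwrite("pics/s5.png",cv2.resize(s["color"][v-35:v+35,u-40:u+40],None,fx=6,fy=6))
```

```text
[ 0.18993007 -0.08562189 -0.70053855] [0.66386935 0.16942179 0.13754247]
239 150
```

View pics/s5.png

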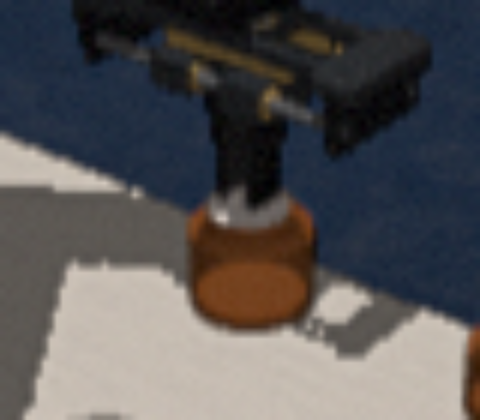

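The plug sits in the large jar's mouth at the expected height. I press lightly, release, and rise.

Request:
drive_tool --pt "0 0.006 0.01 0" --pt "0 0.006 0.015 0" --pt "0 0.006 0.015 0"

```text
time_s: 24.78
tcp_pos: [0.6639, 0.1692, 0.1373]
ee_rot: [[1.0, 0.001, 0.001], [0.001, -1.0, 0.001], [0.001, -0.001, -1.0]]
wrist_force: [-2.9, 1.1, 6.6]
gripper_width: 0.109
```

Request:
drive_tool --pt "0 0 0 0" --pt "0 0 0 0" --pt "0 0 0 0" --pt "0 0 -0.4 0" --pt "0 0 -0.4 0" --pt "0 0 -0.4 0" --fingers 24

```text
time_s: 25.52
tcp_pos: [0.6634, 0.1686, 0.1833]
ee_rot: [[1.0, -0.0, -0.001], [-0.0, -1.0, 0.0], [-0.001, -0.0, -1.0]]
wrist_force: [-0.9, 0.3, -0.6]
gripper_width: 0.276
```

Run:
```python
from h import *
s=capture("scene")
u,v=239,150
cv2.imwrite("pics/s6.png",cv2.resize(s["color"][v-35:v+35,u-40:u+40],None,fx=6,fy=6))
```

```text
(no output)
```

View pics/s6.png

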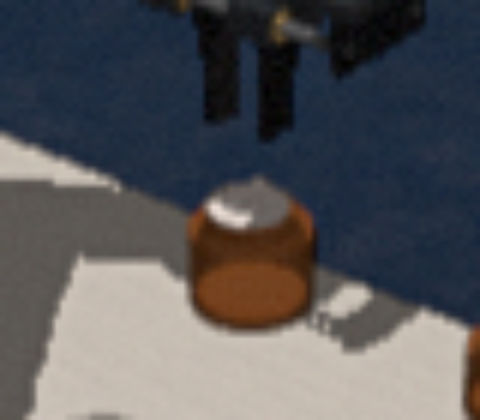

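The crop shows the fingers empty and the plug seated flat on the large jar's rim at (248,205). The press read 6.6 N at the expected height. Next is the large cap.

Request:
drive_tool --pt "-0.786 0.222 0 0" --pt "-0.786 0.222 0 0" --fingers 82

```text
time_s: 25.82
tcp_pos: [0.5666, 0.1408, 0.1815]
ee_rot: [[1.0, -0.0, -0.005], [-0.0, -1.0, -0.002], [-0.005, 0.002, -1.0]]
wrist_force: [1.6, 1.0, 0.1]
gripper_width: 0.423
```

Request:
drive_tool --pt "-0.786 0.222 0 0" --pt "-0.786 0.222 0.3 0" --pt "-0.786 0.222 0.6 0" --pt "-0.786 0.222 0.9 0" --pt "-0.786 0.222 0.9 0" --pt "-0.786 0.222 0.9 0"

```text
time_s: 26.58
tcp_pos: [0.4753, 0.1154, 0.076]
ee_rot: [[1.0, 0.0, -0.0], [0.0, -1.0, -0.0], [-0.0, 0.0, -1.0]]
wrist_force: [0.1, 0.0, -0.1]
gripper_width: 0.936
```

Request:
drive_tool --pt "0 0 0 0" --pt "0 0 0 0" --pt "0 0 0 0" --pt "0 0 0 0" --pt "0 0 0 0" --fingers 52

```text
time_s: 27.2
tcp_pos: [0.4754, 0.1155, 0.076]
ee_rot: [[1.0, 0.0, 0.001], [0.0, -1.0, 0.0], [0.001, -0.0, -1.0]]
wrist_force: [-0.9, -0.8, 3.7]
gripper_width: 0.711
```

Request:
drive_tool --pt "0 0 0 0" --pt "0 0 0 0" --pt "0 0 0 0.785" --pt "0 0 0 0.785" --pt "0 0 0 0.785" --pt "0 0 0 0.785" --pt "0 0 0 0.785" --pt "0 0 0 0.785" --pt "0 0 0 0.785" --pt "0 0 0 0.785" --fingers 82

```text
time_s: 28.45
tcp_pos: [0.475, 0.1153, 0.0754]
ee_rot: [[0.065, -0.998, -0.001], [-0.998, -0.065, -0.0], [0.0, 0.001, -1.0]]
wrist_force: [0.1, 0.4, -0.8]
gripper_width: 0.942
```

Request:
drive_tool --pt "0 0 0 0.034" --pt "0 0 0 0.034" --pt "0 0 0 0.034" --pt "0 0 0 0.034" --pt "0 0 0 0.034" --pt "0 0 0 0.034" --fingers 52

```text
time_s: 29.2
tcp_pos: [0.4751, 0.1153, 0.0756]
ee_rot: [[0.003, -1.0, -0.0], [-1.0, -0.003, -0.0], [0.0, 0.0, -1.0]]
wrist_force: [-0.0, 0.3, -0.4]
gripper_width: 0.732
```

Request:
drive_tool --pt "0 0 0 0" --pt "0 0 0 0" --pt "0 0 -0.5 0" --pt "0 0 -1 0" --pt "0 0 -1 0" --pt "0 0 -1 0"

```text
time_s: 29.95
tcp_pos: [0.4745, 0.1151, 0.1954]
ee_rot: [[0.003, -1.0, -0.001], [-1.0, -0.003, 0.0], [-0.0, 0.001, -1.0]]
wrist_force: [-0.3, -0.1, -0.7]
gripper_width: 0.732
```

Run:
```python
from h import *
s=capture("scene")
u,v=map(int,proj(s,[.475,.115,.13]));print(u,v)
cv2.imwrite("pics/s7.png",cv2.resize(s["color"][v-35:v+45,u-50:u+50],None,fx=5,fy=5))
```

```text
213 161
```

View pics/s7.png

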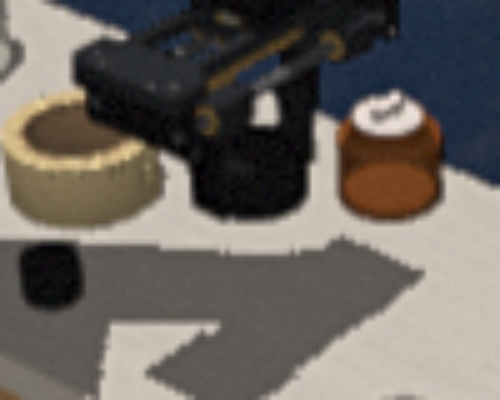

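The large cap is held level, and the plug is visible seated in the large jar at (388,115). Carrying the cap over.

Request:
drive_tool --pt "-0.223 -0.786 0 0" --pt "-0.223 -0.786 0 0" --pt "-0.223 -0.786 0 0"

```text
time_s: 30.38
tcp_pos: [0.5706, 0.1426, 0.1927]
ee_rot: [[0.002, -1.0, -0.003], [-1.0, -0.002, -0.002], [0.002, 0.003, -1.0]]
wrist_force: [-0.3, -0.3, -0.7]
gripper_width: 0.73
```

Request:
drive_tool --pt "-0.223 -0.786 0 0" --pt "-0.223 -0.786 0 0" --pt "-0.223 -0.786 0 0" --pt "-0.223 -0.786 0 0" --pt "-0.223 -0.786 0 0" --pt "-0.223 -0.786 0 0"

```text
time_s: 31.12
tcp_pos: [0.6629, 0.1693, 0.1961]
ee_rot: [[0.003, -1.0, 0.0], [-1.0, -0.003, 0.0], [-0.0, -0.0, -1.0]]
wrist_force: [-0.0, -0.4, 0.1]
gripper_width: 0.734
```

Request:
drive_tool --pt "0.004 -0.006 0.3 0" --pt "0.004 -0.006 0.42 0" --pt "0.004 -0.006 0.42 0" --pt "0.004 -0.006 0.46 0" --pt "0.004 -0.006 0.5 0" --pt "0.004 -0.006 0.54 0" --pt "0.004 -0.006 0.57 0" --pt "0.004 -0.006 0.58 0" --pt "0.004 -0.006 0.58 0"

```text
time_s: 32.25
tcp_pos: [0.6644, 0.1689, 0.126]
ee_rot: [[0.003, -1.0, -0.0], [-1.0, -0.003, -0.0], [0.0, 0.0, -1.0]]
wrist_force: [0.1, -0.5, -0.9]
gripper_width: 0.732
```

Request:
drive_tool --pt "0 0 0.01 0" --pt "0 0 0.01 0" --pt "0 0 0.01 0"

```text
time_s: 32.62
tcp_pos: [0.6646, 0.169, 0.1253]
ee_rot: [[0.003, -1.0, 0.001], [-1.0, -0.003, 0.0], [-0.0, -0.001, -1.0]]
wrist_force: [1.0, -0.2, 2.4]
gripper_width: 0.726
```

Request:
drive_tool --pt "0 0 0 0" --pt "0 0 0 0" --pt "0 0 0 0" --pt "0 0 -0.54 0" --pt "0 0 -0.54 0" --pt "0 0 -0.54 0" --fingers 80

```text
time_s: 33.38
tcp_pos: [0.6642, 0.169, 0.1901]
ee_rot: [[0.003, -1.0, 0.001], [-1.0, -0.003, 0.001], [-0.001, -0.001, -1.0]]
wrist_force: [0.1, -0.0, 0.2]
gripper_width: 0.919
```

Request:
drive_tool --pt "0.794 0.6 0 0" --pt "0.794 0.6 0 0" --fingers 52

```text
time_s: 33.62
tcp_pos: [0.5907, 0.0723, 0.1875]
ee_rot: [[0.004, -1.0, -0.004], [-1.0, -0.004, -0.001], [0.001, 0.004, -1.0]]
wrist_force: [0.8, -0.1, -0.3]
gripper_width: 0.772
```

Request:
drive_tool --pt "0.794 0.6 0 0" --pt "0.794 0.6 0 0"

```text
time_s: 33.88
tcp_pos: [0.5186, -0.0237, 0.1883]
ee_rot: [[0.003, -1.0, -0.003], [-1.0, -0.003, -0.001], [0.001, 0.003, -1.0]]
wrist_force: [-0.4, -0.5, -0.6]
gripper_width: 0.616
```

Request:
drive_tool --pt "0.794 0.6 0 -0.175" --pt "0.794 0.6 0 -0.175" --pt "0.794 0.6 0.3 -0.175" --pt "0.794 0.6 0.6 -0.175" --pt "0.794 0.6 0.6 -0.175" --pt "0.794 0.6 0.6 -0.175"

```text
time_s: 34.62
tcp_pos: [0.4497, -0.1175, 0.118]
ee_rot: [[0.346, -0.938, 0.0], [-0.938, -0.346, -0.0], [0.0, -0.0, -1.0]]
wrist_force: [-0.2, -0.4, 0.3]
gripper_width: 0.595
```

Run:
```python
from h import *
s=capture("scene")
u,v=map(int,proj(s,[.4487,-.117,.02]));print(u,v,telemetry.sense()["tcp_pos"])
a=cv2.resize(s["color"][v-40:v+35,u-45:u+45],None,fx=4,fy=4);u,v=250,160
b=cv2.resize(s["color"][v-40:v+35,u-45:u+45],None,fx=4,fy=4)
cv2.imwrite("pics/s8.png",np.hstack([a,b]))
```

```text
273 228 [ 0.45001192 -0.11738534  0.11853492]
```

View pics/s8.png

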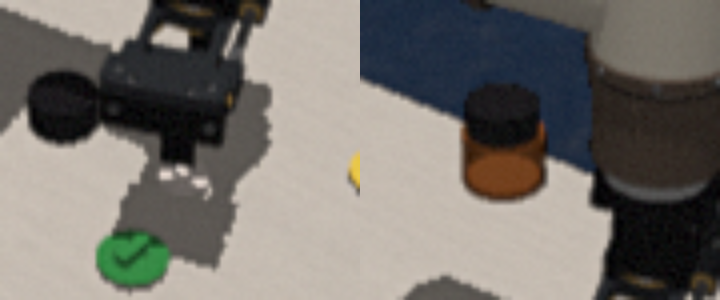

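The large cap is fully down on its jar (right crop), and the gripper hovers over the middle plug. Now I centre it by the flange, turn, and pinch.

Request:
drive_tool --pt "0 0 0.36 0" --pt "0 0 0.36 0" --pt "0 0 0.36 0"

```text
time_s: 35.05
tcp_pos: [0.4502, -0.1174, 0.0759]
ee_rot: [[0.347, -0.938, 0.002], [-0.938, -0.347, -0.0], [0.001, -0.002, -1.0]]
wrist_force: [0.2, -0.1, 0.1]
gripper_width: 0.599
```

Request:
drive_tool --pt "0 0 0 0" --pt "0 0 0 0" --pt "0 0 0 0" --pt "0 0 0 0" --pt "0 0 0 0" --fingers 31

```text
time_s: 35.67
tcp_pos: [0.4496, -0.1175, 0.0751]
ee_rot: [[0.346, -0.938, 0.001], [-0.938, -0.346, -0.0], [0.0, -0.001, -1.0]]
wrist_force: [-1.5, 0.6, 6.4]
gripper_width: 0.37
```

Request:
drive_tool --pt "0 0 0 0" --pt "0 0 0 0" --pt "0 0 -0.25 0" --pt "0 0 -0.25 0" --fingers 50

```text
time_s: 36.17
tcp_pos: [0.4503, -0.1175, 0.1058]
ee_rot: [[0.346, -0.938, 0.004], [-0.938, -0.346, 0.0], [0.001, -0.004, -1.0]]
wrist_force: [1.1, 0.5, -0.9]
gripper_width: 0.572
```

Request:
drive_tool --pt "0 0 0 -0.785" --pt "0 0 0 -0.785" --pt "0 0 0 -0.785" --pt "0 0 0 -0.785" --pt "0 0 0 -0.785" --pt "0 0 0 -0.785" --pt "0 0 0 -0.785" --pt "0 0 0 -0.785" --pt "0 0 0 -0.785" --fingers 32

```text
time_s: 37.3
tcp_pos: [0.4486, -0.1175, 0.1036]
ee_rot: [[0.938, 0.347, -0.002], [0.347, -0.938, 0.0], [-0.002, -0.001, -1.0]]
wrist_force: [-0.8, -0.3, 0.7]
gripper_width: 0.368
```

Request:
drive_tool --pt "0 0 0.185 0" --pt "0 0 0.185 0" --pt "0 0 0.185 0"

```text
time_s: 37.67
tcp_pos: [0.4491, -0.1176, 0.0822]
ee_rot: [[0.939, 0.345, -0.001], [0.345, -0.939, -0.0], [-0.001, -0.0, -1.0]]
wrist_force: [0.2, 0.2, 0.8]
gripper_width: 0.369
```

Request:
drive_tool --pt "0 0 0 0" --pt "0 0 0 0" --pt "0 0 0 0" --pt "0 0 0 0" --pt "0 0 0 0" --fingers 3

```text
time_s: 38.3
tcp_pos: [0.4493, -0.1175, 0.0825]
ee_rot: [[0.939, 0.345, 0.0], [0.345, -0.939, -0.0], [0.0, 0.0, -1.0]]
wrist_force: [0.0, 0.9, 2.9]
gripper_width: 0.109
```

Request:
drive_tool --pt "0 0 -0.9 0" --pt "0 0 -0.9 0" --pt "0 0 -0.9 0" --pt "0 0 -0.9 0"

```text
time_s: 38.8
tcp_pos: [0.4484, -0.1175, 0.1896]
ee_rot: [[0.939, 0.345, -0.001], [0.345, -0.939, 0.0], [-0.001, -0.001, -1.0]]
wrist_force: [-0.1, 0.7, -0.8]
gripper_width: 0.107
```

Request:
drive_tool --pt "0 0 0 0.176" --pt "0 0 0 0.176" --pt "0 0 0 0.176"

```text
time_s: 39.17
tcp_pos: [0.4483, -0.1176, 0.1886]
ee_rot: [[1.0, 0.002, -0.004], [0.002, -1.0, -0.0], [-0.004, 0.0, -1.0]]
wrist_force: [-0.4, -0.4, -0.5]
gripper_width: 0.108
```

Request:
drive_tool --pt "0.9125 -0.44 0 0" --pt "0.9125 -0.44 0 0"

```text
time_s: 39.42
tcp_pos: [0.5595, -0.0644, 0.1894]
ee_rot: [[1.0, 0.003, -0.002], [0.003, -1.0, -0.0], [-0.002, 0.0, -1.0]]
wrist_force: [1.4, -0.8, -0.3]
gripper_width: 0.106
```

Request:
drive_tool --pt "0.9125 -0.44 0 0" --pt "0.9125 -0.44 0 0" --pt "0.9125 -0.44 0 0" --pt "0.9125 -0.44 0 0" --pt "0.9125 -0.44 0 0" --pt "0.9125 -0.44 0 0"

```text
time_s: 40.17
tcp_pos: [0.6674, -0.0125, 0.1908]
ee_rot: [[1.0, 0.0, 0.0], [0.0, -1.0, 0.0], [0.0, -0.0, -1.0]]
wrist_force: [0.3, -0.1, -0.7]
gripper_width: 0.11
```

Run:
```python
from h import *
s=capture("scene")
print(telemetry.sense()["tcp_pos"])
u,v=map(int,proj(s,[.668,-.012,.08]))
cv2.imwrite("pics/s9.png",cv2.resize(s["color"][v-35:v+35,u-40:u+40],None,fx=6,fy=6))
```

```text
[ 0.66757533 -0.01242172  0.19090172]
```

View pics/s9.png

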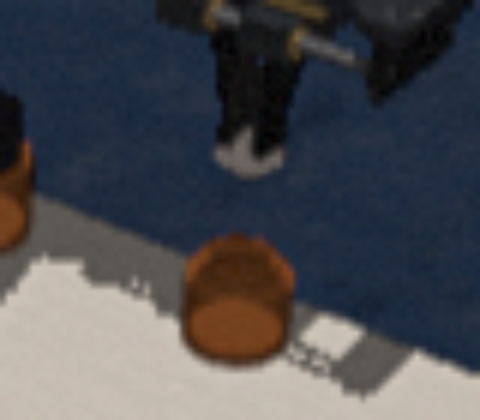

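The plug is held level above the middle jar. Lowering it.

Request:
drive_tool --pt "0.002 -0.002 0.25 0" --pt "0.002 -0.002 0.4 0" --pt "0.002 -0.002 0.4 0" --pt "0.002 -0.002 0.44 0" --pt "0.002 -0.002 0.46 0" --pt "0.002 -0.002 0.48 0" --pt "0.002 -0.002 0.5 0" --pt "0.002 -0.002 0.51 0" --pt "0.002 -0.002 0.51 0"

```text
time_s: 41.35
tcp_pos: [0.6685, -0.0116, 0.1295]
ee_rot: [[1.0, 0.0, 0.0], [0.0, -1.0, -0.0], [0.0, 0.0, -1.0]]
wrist_force: [-1.0, 1.0, 2.7]
gripper_width: 0.107
```

Request:
drive_tool --pt "0 0 0.01 0" --pt "0 0 0.015 0" --pt "0 0 0.015 0"

```text
time_s: 41.72
tcp_pos: [0.6685, -0.0116, 0.1294]
ee_rot: [[1.0, 0.001, 0.001], [0.001, -1.0, -0.0], [0.001, 0.0, -1.0]]
wrist_force: [-3.1, 1.8, 10.3]
gripper_width: 0.113
```

Request:
drive_tool --pt "0 0 0 0" --pt "0 0 0 0" --pt "0 0 0 0" --pt "0 0 -0.5 0" --pt "0 0 -0.5 0" --pt "0 0 -0.5 0" --fingers 24

```text
time_s: 42.48
tcp_pos: [0.6683, -0.0116, 0.1872]
ee_rot: [[1.0, -0.0, 0.0], [-0.0, -1.0, 0.001], [0.0, -0.001, -1.0]]
wrist_force: [0.3, -0.4, -1.1]
gripper_width: 0.272
```

Request:
drive_tool --pt "-0.906 0 0 0" --pt "-0.906 0 0 0" --fingers 72

```text
time_s: 42.72
tcp_pos: [0.5569, -0.012, 0.185]
ee_rot: [[1.0, -0.0, -0.005], [-0.0, -1.0, -0.001], [-0.005, 0.001, -1.0]]
wrist_force: [-0.2, 1.1, 0.0]
gripper_width: 0.42
```

Request:
drive_tool --pt "-0.906 0 0 0" --pt "-0.906 0 0.3 0" --pt "-0.906 0 0.6 0" --pt "-0.906 0 0.9 0" --pt "-0.906 0 0.9 0" --pt "-0.906 0 0.9 0"

```text
time_s: 43.48
tcp_pos: [0.4514, -0.0116, 0.0796]
ee_rot: [[1.0, 0.0, 0.0], [0.0, -1.0, -0.0], [0.0, 0.0, -1.0]]
wrist_force: [-0.6, -0.5, -0.3]
gripper_width: 0.823
```

Request:
drive_tool --pt "0 0 0.02 0" --pt "0 0 0.02 0" --pt "0 0 0.02 0" --pt "0 0 0.02 0" --pt "0 0 0.02 0" --pt "0 0 0.02 0" --fingers 42

```text
time_s: 44.22
tcp_pos: [0.4513, -0.0116, 0.0771]
ee_rot: [[1.0, 0.0, 0.001], [0.0, -1.0, 0.0], [0.001, -0.0, -1.0]]
wrist_force: [-0.5, -0.3, 4.2]
gripper_width: 0.588
```

Request:
drive_tool --pt "0 0 0 0" --pt "0 0 0 0" --pt "0 0 0 0.785" --pt "0 0 0 0.785" --pt "0 0 0 0.785" --pt "0 0 0 0.785" --pt "0 0 0 0.785" --pt "0 0 0 0.785" --pt "0 0 0 0.785" --pt "0 0 0 0.785" --fingers 70

```text
time_s: 45.48
tcp_pos: [0.4507, -0.0118, 0.0765]
ee_rot: [[0.065, -0.998, -0.001], [-0.998, -0.065, -0.0], [0.0, 0.001, -1.0]]
wrist_force: [-0.2, 0.5, 0.6]
gripper_width: 0.808
```

Request:
drive_tool --pt "0 0 0 0.034" --pt "0 0 0 0.034" --pt "0 0 0 0.034" --pt "0 0 0 0.034" --pt "0 0 0 0.034" --pt "0 0 0 0.034" --pt "0 0 0 0.034" --fingers 42

```text
time_s: 46.35
tcp_pos: [0.451, -0.0117, 0.0769]
ee_rot: [[0.003, -1.0, 0.0], [-1.0, -0.003, 0.0], [-0.0, -0.0, -1.0]]
wrist_force: [0.1, 0.3, -0.4]
gripper_width: 0.572
```

Run:
```python
from h import *
s=capture("scene")
print(telemetry.sense()["tcp_pos"])
u,v=map(int,proj(s,[.56,-.012,.05]))
cv2.imwrite("pics/s10.png",cv2.resize(s["color"][v-50:v+50,u-65:u+65],None,fx=4,fy=4))
```

```text
[ 0.45093334 -0.01169944  0.07685837]
```

View pics/s10.png

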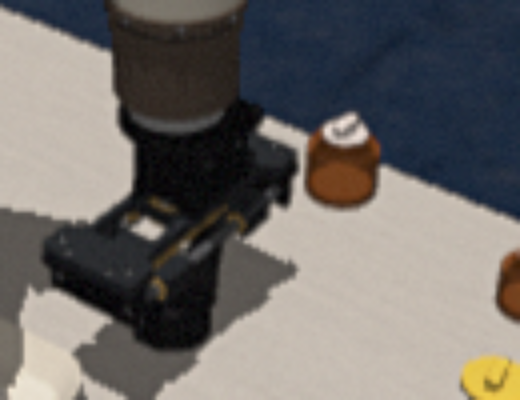

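The middle plug is seated flat at (345,130), and the gripper holds the middle cap at 49.8 mm. Lift and carry.

Request:
drive_tool --pt "0 0 -0.5 0" --pt "0 0 -1 0" --pt "0 0 -1 0"

```text
time_s: 46.78
tcp_pos: [0.4536, -0.011, 0.2016]
ee_rot: [[0.004, -1.0, 0.011], [-1.0, -0.004, 0.003], [-0.003, -0.011, -1.0]]
wrist_force: [-0.2, 0.7, -2.2]
gripper_width: 0.576
```

Request:
drive_tool --pt "0 -0.906 0 0" --pt "0 -0.906 0 0" --pt "0 -0.906 0 0"

```text
time_s: 47.15
tcp_pos: [0.5618, -0.0113, 0.1951]
ee_rot: [[0.002, -1.0, -0.001], [-1.0, -0.002, -0.0], [0.0, 0.001, -1.0]]
wrist_force: [-0.5, -0.8, -0.2]
gripper_width: 0.573
```

Request:
drive_tool --pt "0 -0.906 0 0" --pt "0 -0.906 0 0" --pt "0 -0.906 0 0" --pt "0 -0.906 0 0" --pt "0 -0.906 0 0" --pt "0 -0.906 0 0"

```text
time_s: 47.9
tcp_pos: [0.6676, -0.011, 0.1975]
ee_rot: [[0.003, -1.0, 0.0], [-1.0, -0.003, 0.0], [-0.0, -0.0, -1.0]]
wrist_force: [0.1, -1.0, -0.2]
gripper_width: 0.57
```

Request:
drive_tool --pt "0.005 -0.002 0.35 0" --pt "0.005 -0.002 0.46 0" --pt "0.005 -0.002 0.46 0" --pt "0.005 -0.002 0.5 0" --pt "0.005 -0.002 0.54 0" --pt "0.005 -0.002 0.58 0" --pt "0.005 -0.002 0.62 0" --pt "0.005 -0.002 0.65 0" --pt "0.005 -0.002 0.65 0" --pt "0.005 -0.002 0.65 0"

```text
time_s: 49.15
tcp_pos: [0.6687, -0.0116, 0.1188]
ee_rot: [[0.003, -1.0, 0.0], [-1.0, -0.003, 0.0], [-0.0, -0.0, -1.0]]
wrist_force: [0.6, -0.2, -0.0]
gripper_width: 0.574
```

Request:
drive_tool --pt "0 0 0.012 0" --pt "0 0 0.012 0" --pt "0 0 0.012 0"

```text
time_s: 49.52
tcp_pos: [0.6688, -0.0116, 0.1184]
ee_rot: [[0.003, -1.0, 0.001], [-1.0, -0.003, -0.0], [0.0, -0.001, -1.0]]
wrist_force: [-1.4, 0.7, 5.5]
gripper_width: 0.573
```

Request:
drive_tool --pt "0 0 0 0" --pt "0 0 0 0" --pt "0 0 0 0" --pt "0 0 -0.54 0" --pt "0 0 -0.54 0" --pt "0 0 -0.54 0" --fingers 66

```text
time_s: 50.28
tcp_pos: [0.6686, -0.0115, 0.1825]
ee_rot: [[0.003, -1.0, 0.001], [-1.0, -0.003, 0.001], [-0.001, -0.001, -1.0]]
wrist_force: [-0.1, 0.4, -1.4]
gripper_width: 0.76
```

Request:
drive_tool --pt "-0.768 0.626 0 0" --pt "-0.768 0.626 0 0"

```text
time_s: 50.52
tcp_pos: [0.5915, 0.0806, 0.1802]
ee_rot: [[0.001, -1.0, -0.003], [-1.0, -0.001, -0.001], [0.001, 0.003, -1.0]]
wrist_force: [0.3, 1.6, -0.3]
gripper_width: 0.759
```

Request:
drive_tool --pt "-0.768 0.626 0 0" --pt "-0.768 0.626 0 0"

```text
time_s: 50.78
tcp_pos: [0.5158, 0.1732, 0.1808]
ee_rot: [[0.003, -1.0, -0.002], [-1.0, -0.003, -0.001], [0.001, 0.002, -1.0]]
wrist_force: [0.1, 2.0, 1.1]
gripper_width: 0.757
```

Request:
drive_tool --pt "-0.768 0.626 0 0" --pt "-0.768 0.626 0 0" --pt "-0.768 0.626 0.4 0" --pt "-0.768 0.626 0.7 0" --pt "-0.768 0.626 0.7 0"

```text
time_s: 51.4
tcp_pos: [0.4405, 0.2624, 0.0949]
ee_rot: [[0.003, -1.0, -0.006], [-1.0, -0.003, -0.007], [0.007, 0.006, -1.0]]
wrist_force: [0.7, -0.6, -0.1]
gripper_width: 0.758
```

Run:
```python
from h import *
s=capture("scene");print(telemetry.sense()["tcp_pos"])
cv2.imwrite("pics/s11.png",cv2.resize(s["color"][130:240,140:360],None,fx=3.5,fy=3.5))
```

```text
[0.44187729 0.26346475 0.09690078]
```

View pics/s11.png

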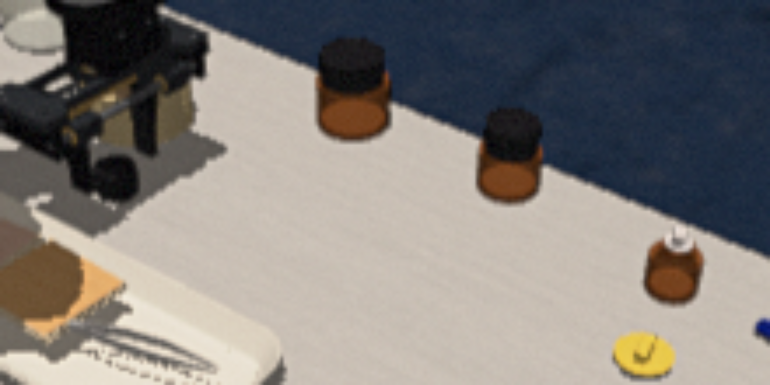

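Both caps sit down on the large jar (352,65) and the middle jar (512,135). The gripper straddles the small cap.

Request:
drive_tool --pt "0 0 0.18 0" --pt "0 0 0.18 0" --pt "0 0 0.18 0"

```text
time_s: 51.82
tcp_pos: [0.4432, 0.2646, 0.078]
ee_rot: [[0.003, -1.0, 0.002], [-1.0, -0.003, 0.002], [-0.002, -0.002, -1.0]]
wrist_force: [0.8, 0.2, 0.4]
gripper_width: 0.76
```

Request:
drive_tool --pt "0 0 0 0" --pt "0 0 0 0" --pt "0 0 0 0" --pt "0 0 0 0" --pt "0 0 0 0" --pt "0 0 0 0" --pt "0 0 0 0" --fingers 30

```text
time_s: 52.7
tcp_pos: [0.4425, 0.2642, 0.0767]
ee_rot: [[0.003, -1.0, 0.0], [-1.0, -0.003, 0.0], [-0.0, -0.0, -1.0]]
wrist_force: [-0.4, -0.4, 1.7]
gripper_width: 0.439
```

Request:
drive_tool --pt "0 0 -0.5 0" --pt "0 0 -0.95 0" --pt "0 0 -0.95 0" --pt "0 0 -0.95 0"

```text
time_s: 53.2
tcp_pos: [0.4419, 0.2637, 0.1901]
ee_rot: [[0.002, -1.0, -0.001], [-1.0, -0.002, -0.0], [0.0, 0.001, -1.0]]
wrist_force: [0.2, -0.5, -1.0]
gripper_width: 0.44
```

Request:
drive_tool --pt "0.967 -0.387 0 0" --pt "0.967 -0.387 0 0"

```text
time_s: 53.45
tcp_pos: [0.4887, 0.1471, 0.1886]
ee_rot: [[0.005, -1.0, -0.003], [-1.0, -0.005, -0.002], [0.002, 0.003, -1.0]]
wrist_force: [0.3, -0.2, -0.5]
gripper_width: 0.439
```

Request:
drive_tool --pt "0.967 -0.387 0 0" --pt "0.967 -0.387 0 0"

```text
time_s: 53.7
tcp_pos: [0.5357, 0.0303, 0.1885]
ee_rot: [[0.003, -1.0, -0.004], [-1.0, -0.003, -0.001], [0.001, 0.004, -1.0]]
wrist_force: [0.5, 1.0, -0.4]
gripper_width: 0.441
```

Request:
drive_tool --pt "0.967 -0.387 0 0" --pt "0.967 -0.387 0 0"

```text
time_s: 53.95
tcp_pos: [0.5824, -0.0856, 0.1882]
ee_rot: [[0.003, -1.0, -0.004], [-1.0, -0.003, -0.0], [0.0, 0.004, -1.0]]
wrist_force: [0.4, -0.2, 0.3]
gripper_width: 0.44
```

Request:
drive_tool --pt "0.967 -0.387 0 0" --pt "0.967 -0.387 0 0" --pt "0.967 -0.387 0 0" --pt "0.967 -0.387 0 0" --pt "0.967 -0.387 0 0" --pt "0.967 -0.387 0 0" --pt "0.967 -0.387 0 0" --pt "0.967 -0.387 0 0"

```text
time_s: 54.95
tcp_pos: [0.6297, -0.199, 0.1909]
ee_rot: [[0.004, -1.0, 0.0], [-1.0, -0.004, 0.0], [-0.0, -0.0, -1.0]]
wrist_force: [0.5, 0.3, -0.3]
gripper_width: 0.442
```

Run:
```python
from h import *
s=capture("scene");print(telemetry.sense()["tcp_pos"])
cv2.imwrite("pics/s12.png",cv2.resize(s["color"][150:240,280:390],None,fx=6,fy=6))
```

```text
[ 0.6296517  -0.19909511  0.1908376 ]
```

View pics/s12.png

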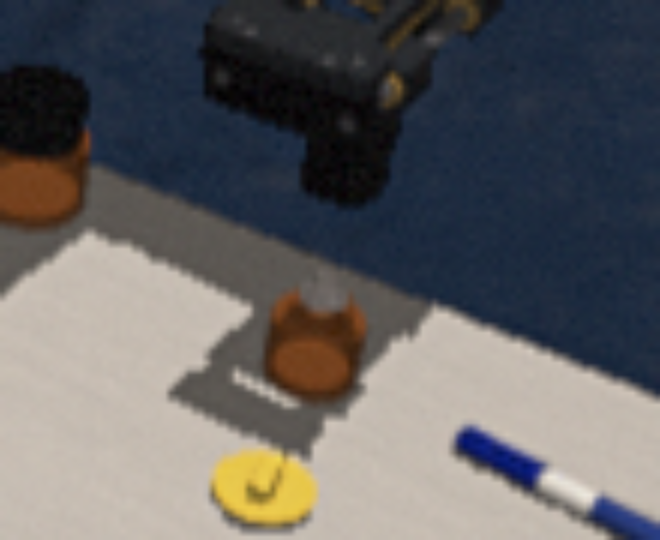

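The small cap is held level above the small jar. The correction is about 1.5 mm in x and 1 mm in y.

Request:
drive_tool --pt "0.007 0.012 0.3 0" --pt "0.007 0.012 0.42 0" --pt "0.007 0.012 0.42 0" --pt "0.007 0.012 0.46 0" --pt "0.007 0.012 0.5 0" --pt "0.007 0.012 0.54 0" --pt "0.007 0.012 0.58 0" --pt "0.007 0.012 0.62 0" --pt "0.007 0.012 0.65 0" --pt "0.007 0.012 0.65 0"

```text
time_s: 56.25
tcp_pos: [0.6281, -0.2003, 0.1128]
ee_rot: [[0.003, -1.0, -0.0], [-1.0, -0.003, -0.0], [0.0, 0.0, -1.0]]
wrist_force: [-0.9, 0.1, 1.2]
gripper_width: 0.438
```

Request:
drive_tool --pt "0 0 0.012 0" --pt "0 0 0.012 0" --pt "0 0 0.012 0"

```text
time_s: 56.62
tcp_pos: [0.6282, -0.2003, 0.1125]
ee_rot: [[0.003, -1.0, 0.0], [-1.0, -0.003, -0.0], [0.0, -0.0, -1.0]]
wrist_force: [-3.2, 0.9, 6.5]
gripper_width: 0.439
```

Seated at the nominal height with 6.5 N. Release, rise, move clear and check.

Request:
drive_tool --pt "0 0 0 0" --pt "0 0 0 0" --pt "0 0 0 0" --pt "0 0 -0.5 0" --pt "0 0 -0.9 0" --pt "0 0 -0.9 0" --fingers 62

```text
time_s: 57.38
tcp_pos: [0.6304, -0.2007, 0.2245]
ee_rot: [[0.004, -1.0, 0.01], [-1.0, -0.004, -0.002], [0.002, -0.01, -1.0]]
wrist_force: [-0.9, 0.4, -0.7]
gripper_width: 0.715
```

Request:
drive_tool --pt "-0.2 1 -0.3 0" --pt "-0.2 1 -0.3 0" --pt "-0.2 1 -0.3 0" --pt "-0.2 1 -0.3 0"

```text
time_s: 57.88
tcp_pos: [0.5083, -0.1766, 0.2551]
ee_rot: [[0.003, -1.0, 0.001], [-1.0, -0.003, 0.0], [-0.0, -0.001, -1.0]]
wrist_force: [-0.6, -0.3, 0.1]
gripper_width: 0.712
```

Request:
drive_tool --pt "-0.2 0.9 0 0" --pt "-0.2 0.9 0 0" --pt "-0.2 0.9 0 0" --pt "-0.2 0.9 0 0"

```text
time_s: 58.38
tcp_pos: [0.4017, -0.1531, 0.2552]
ee_rot: [[0.003, -1.0, 0.001], [-1.0, -0.003, -0.0], [0.0, -0.001, -1.0]]
wrist_force: [0.7, -0.3, 0.5]
gripper_width: 0.712
```

Run:
```python
from h import *
s=capture("scene");t=capture("top")
a=cv2.resize(s["color"][130:240,215:410],None,fx=4,fy=4);b=cv2.resize(t["color"][110:180,100:440],(780,160))
cv2.imwrite("pics/s13.png",np.vstack([a,b]) )
def mid(c,k): x,y,w,h=cv2.boundingRect(k);return x+w/2-.5,y+h/2-.5
for n,p,zs,rad in(("L",[.6635,.169],.050,17),("M",[.6685,-.0117],.042,14),("S",[.628,-.199],.036,11)):
    for c,m in((t,"top"),(s,"scene")):
        u,v=proj(c,p+[zs+.0142]);k=blob(black(c["color"]),u,v,rad);print(n,m,"cap ctr at seated height",onplane(c,*mid(c,k),zs+.0142).round(4))
```

```text
L top cap ctr at seated height [0.6662 0.1683]
L scene cap ctr at seated height [0.6655 0.1693]
M top cap ctr at seated height [ 0.6688 -0.0107]
M scene cap ctr at seated height [ 0.6697 -0.0085]
S top cap ctr at seated height [ 0.6278 -0.199 ]
S scene cap ctr at seated height [ 0.6282 -0.2005]
```

View pics/s13.png

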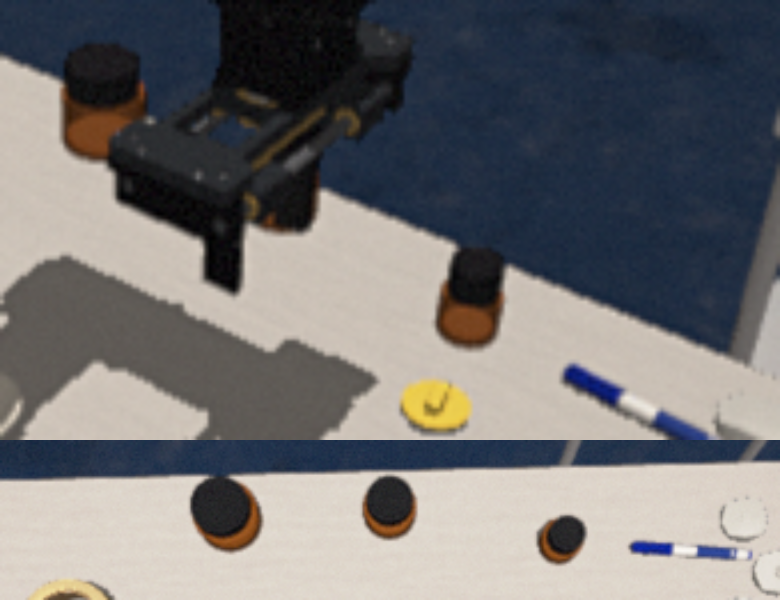

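All three caps are down, upright and centred on their jars, and the tape and marker are where they were. Handing in.

```bash
python3 -c "
from station import order
print(order.finish_job())"
```

```text
the job is handed in; nothing more can be done
None
```

I seated both white plugs and set all three black caps on their jars, then handed the job in at about 58 s of the 112 s allowed. No verdict was reported.

- **Method:** I found the parts in the two camera views. I then centred each jar and cap by squeezing it gently in two directions, and each plug by squeezing its flange and then its bar. After that I placed the plugs and caps.
- **Seating:** every plug and cap stopped at its expected height, with a light contact force of 2 to 10 N and the tool vertical.
- **Last pictures:** all three jars are standing with their caps on the shoulders. The marker, and the tape as far as it showed in the last picture, had not visibly moved. The gripper was empty and about 18 cm above the table.
- **Cap positions:** the measured cap centres lie within about 3 mm of the jar positions, against a limit of 8 mm.
- **What disagreed:**
  - The scene view puts the middle cap 3 mm off in y. The gripper partly hid it there, and the top view puts it 1 mm off.
  - The large plug's flange read about 44 mm in the first squeeze instead of 48 mm, but the plug stayed flat and seated properly.
- **Not checked:** the plugs are now hidden under the caps, so I last saw each one just before capping, when both sat flat on the rim.

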